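# Take the jammed handle off a carving chisel

## Robot

A 7-joint arm with a two-finger parallel gripper is mounted at the origin on the work surface. World frame = base frame: x ahead of the robot, y to its left, z up, the work surface at z = 0. Lengths are in m, angles in rad, forces in N, time in s.
With the tool pointing down it reaches from about 0.425 to 0.95 m from the base axis. Payload 4.7 kg.
Tool frame: the origin (TCP) lies at the very end of the fingers, on their centre line; the grasp point (between the pads) lies 19 mm behind it; z points along the fingers, y is the line along which they close (so a half turn about z gives the same grasp; the last joint's range is limited). The gripper opens to 87 mm and grips with 3 to 60 N. Pads are 19 mm wide; open, the fingers measure 117 mm over their backs; the gripper's body (75 mm by 190 mm) begins 51 mm behind the grasp point.
Start: joints at [-1.341, 0.469, -0.049, 1.532, 0.024, 1.141, -0.082], TCP at [0.173, 0.653, 0.223] pointing down, gripper open.
Joint ranges: [-2.59, 2.59], [-0.33, 1.99], [-1.39, 1.29], [0.1, 2.45], [-1.04, 4.18], [0.21, 1.99], [-2.66, 2.66]. Speed limits (rad/s): [2.57, 2.57, 3.14, 3.14, 3.14, 3.14, 3.14].

## Interface

Orientations are given as a unit quaternion [x, y, z, w].
In Python, from bench import move_to, servo_line, movej, set_gripper, pause, inverse_kinematics, get_obs, get_image, MotionError, finish_job, recognise gives the robot as it stands. Calls block until the motion is done:
- move_to(position, orientation): joint-space move of the TCP to a pose.
- servo_line(position, vel=0.15, rotation=None, max_force=None): straight line of the TCP; rotation=None keeps the orientation; vel is the mean speed in m/s. With max_force (N) it stops when the force on the tool has changed by that much, and returns True; else False.
- movej(angles): joint-space move.
- set_gripper(opening, f_grip=None): opening from 0.0 (shut) to 1.0 (fully open); f_grip is the grip in N (None keeps the last); returns when the fingers have stopped.
- pause(seconds).
- inverse_kinematics(position, orientation): joint angles nearest the present ones, or None.
- get_obs(): the state.
- get_image(name): name is "scene" or "side" or "wrist"; returns a dict with "img" (480x640x3 uint8, blue, green, red), "mtx" (3x3 intrinsics, pixels), "eye" and "orientation" of the camera in the world; the wrist camera has in their place "mount" (4x4, takes a point from camera to tool coordinates, whose origin is the TCP and whose axes are the flange's). Camera axes: x right, y up, looking along -z (the intrinsics and any distortion apply to the point x, -y, -z); pixel columns grow to the right and rows downward; lengths in m; the calibration is good to about 2 mm. A picture is of the moment at which its call begins: read the wrist's pose just before it. There is no depth.
A pose or a line that the arm cannot do raises MotionError and nothing moves.
- finish_job(): hands the job in; it is judged then, once.
Trained networks look in a picture, given as the dict that the camera call returned (one of the last four; its "shot" number tells which), for a name from the list of things; names that differ only in an ending like _2 or _b are one class to them, and where a whole thing is asked for, a point or a joint stands for the part that bears it (a point fixed in the world has none). Each returns a list of dicts, best first, with "conf" (0 to 1); they miss things now and then, are a little off and sometimes report something else, mostly with a low value. They report only what shows in the picture. A call takes as long as a camera call. They do not tell look-alikes from the thing itself.
- recognise(picture, target): "rect" ([centre column, centre row, width, height] in pixels, round what is visible of it).
The state is a dict: "clock": time; "joint_pos": joint angles; "joint_velocities": joint speeds; "joint_efforts": joint torques, N m; "ee_pos": TCP position; "tcp_rot": TCP orientation; "ft_force": force on the tool from outside, world axes, zero at the start; "moment": the same for the moment, N m; "opening": opening from 0.0 (shut) to 1.0 (fully open); "grasp_force": force on a finger pad.
Only numpy, scipy, OpenCV 4.12 (cv2) and the standard library are available. Lean on these libraries where they do the work, as an engineer would, in place of code of your own. Each camera call takes 0.05 s, during which the arm holds its last target. There are 200 camera calls.

## Task

The carving chisel stands with its blade clamped in the leaning vise: take its wooden handle off by twisting it back and forth in the steel socket, a good ten degrees or more each time, while easing it out along its own slant, because a straight tug drags the blade up out of the jaws. Then lay the handle flat on the leather in the free half of the tool tray and let go of it there; set it down, do not drop it, keep clear of the lamp, and leave the whetstone, the mallet and the printing block where they are.

Things in the scene. Friction and masses are not known exactly. Their poses are not given: they have to be found in the camera images.
- handle: Loose pale wooden handle, 110 g. Origin mid-grip; z runs along it to the struck end (at first up and away from the robot, 35 deg from vertical), y level. Grip flat-sided, 24 mm across in y, 28 in x, flat from z = -47 to +46 mm; the hooped struck end, 25 mm round, ends at z = +52.5. Below, a shoulder 23 mm across ends at z = -52.5 and a round tenon, 15 mm across, runs on to z = -84.5.
- tenon_foot (a point): Centre of the tenon's foot (handle z = -84.5 mm), axes as the handle's. At first 30 mm deep in the socket, jammed: about 30 N to slide it straight, which drags the blade instead. While it is being turned (up to 0.3 N m) some 12 N eases it out, about 2 mm for each 35 deg swing; once worked to and fro it may also slip on in small jerks. The jam weakens at 13 mm out (then about 8 N) and ends at 25 mm.
- socket_mouth (a point): Centre of the mouth of the chisel's round steel socket, 52 mm above the top of the vise jaws; outside 23 mm, bore 16 mm, 36 mm deep. z points out of the socket along the slant, frame parallel to the handle's at the start.
- chisel (a joint): How far the chisel blade has been dragged up through the vise's leather-lined jaws, m; 0 at the start. The jaws hold against about 18 N along the slant (they do not let the chisel turn); 4 mm or more is a spoiled job.
- vise: Grey carver's swivel vise, fixed; round foot 124 mm across, origin at the centre of its underside. Its head leans 35 deg towards the vise's +x (away from the robot) about a ball 55 mm up; jaw tops, 70 mm wide, 90 mm from the ball along the slant. The handle's origin is at first 113 mm ahead of (+x) and 216 mm above the vise's origin.
- lamp: Black desk lamp beyond the vise, fixed. Origin on the table plumb below its shade, x towards its foot, away from the robot. Shade round, 124 mm across, 118 high, its lower rim 400 mm up, low over the chisel handle: a hand held upright over the handle strikes it, one tilted back towards the robot passes. Foot 136 mm across, at x = 135; arm from there to an elbow at (195, 0, 300) and back to (15, 0, 500).
- tray: Wooden tool tray lying on the table, 220 mm (x) by 200 mm (y) by 28 mm high, walls and floor 6 mm, split by a wall along x into two halves, each 208 by 91 mm inside. Origin at the centre of its underside. It does not move.
- liner: Brown leather liner, 196 (x) by 80 (y) by 3 mm, on the floor of the free half of the tray, either half; origin at the centre of its underside, 6 mm above the table. The handle is to lie on it.
- whetstone: Grey whetstone, 150 by 50 by 22 mm, loose in the other half of the tray; origin at the centre of its underside. Bystander.
- mallet: Dark round carver's mallet standing on its head on the table, head 74 mm across, 192 mm tall; origin at the centre of its underside. Loose bystander.
- block: Carved wooden printing block lying on the table, 75 by 100 by 28 mm; origin at the centre of its underside. Loose bystander.
Mind the look-alikes: they are no part of the job. Of the things that look like the handle, the middle-sized one is meant.

How it is judged:
By the outcome, as a careful person would: the job done as asked, in the order asked, and still so for the second after the job is handed in, with the robot touching nothing.
It also fails if it takes over 72 s, if anything falls off the work surface, if the arm or the gripper's body presses on something with over 40 N, if the wrist force passes 120 N, or if a joint passes its speed limit or range.

## Working session

There is one attempt and no reset: what is moved stays moved. The work goes in short steps, each a Python script; the robot and the scene stay as the last script left them, time stands still between calls to the robot, and variables do not carry over. Pictures are saved under pics/ and viewed, at most 10 in all, crops included, and the job is handed in when it is done.

```bash
ls; mkdir -p pics
python3 - <<'E'
from bench import *
import cv2,numpy as np
o=get_obs();print(o)
for n in ["scene","side"]:
    p=get_image(n);cv2.imwrite(f"pics/{n}0.png",p["img"])
    print(n,p["mtx"],p["eye"],p["orientation"],[k for k in p])
    for t in ["handle","vise","lamp","tray","liner","whetstone","mallet","block","chisel"]:
        print(t,[(np.round(r["rect"]).tolist(),round(r["conf"],2)) for r in recognise(p,t)][:5])
E
```

```text
pics
{'clock': 0.0, 'joint_pos': array([-1.34092439,  0.4694451 , -0.04857932,  1.53369898,  0.02410289,
        1.14097568, -0.0823106 ]), 'joint_velocities': array([ 0.00087968, -0.00118155, -0.00013128,  0.00029853, -0.00154934,
        0.00022224, -0.00115414]), 'joint_efforts': array([ 1.07413939e-04, -5.07987535e+01, -8.03926843e-02, -2.36163229e+01,
       -6.13372866e-02,  3.78837611e-02,  1.62849437e-04]), 'ee_pos': array([0.17257523, 0.65194846, 0.22149477]), 'tcp_rot': array([ 1.29021043e-01,  9.91641381e-01, -9.66961372e-04, -8.52872959e-05]), 'ft_force': array([ 0.24912199,  0.47953999, -0.17366828]), 'moment': array([-0.02182312, -0.01464407,  0.01378745]), 'grasp_force': 0.0, 'opening': 1.0005377771145265}
scene [[485.43663255   0.         328.36471847]
 [  0.         485.43663255 247.52932757]
 [  0.           0.           1.        ]] [1.11477979 0.47304189 0.71524741] [0.21781593 0.4026683  0.78171659 0.42347802] ['img', 'mtx', 'eye', 'orientation', 'shot']
handle [([461.0, 406.0, 14.0, 52.0], 0.94), ([389.0, 280.0, 30.0, 37.0], 0.82), ([503.0, 282.0, 88.0, 28.0], 0
[... 674 characters left out ...]
    0.           1.        ]] [ 0.14803707 -0.71816546  1.07108299] [ 0.35627163 -0.06881319 -0.15477451  0.91890158] ['img', 'mtx', 'eye', 'orientation', 'shot']
handle [([340.0, 162.0, 32.0, 41.0], 0.72), ([194.0, 225.0, 42.0, 54.0], 0.72)]
vise [([304.0, 215.0, 71.0, 77.0], 0.85)]
lamp [([407.0, 132.0, 114.0, 196.0], 0.85)]
tray [([379.0, 373.0, 137.0, 116.0], 0.93), ([310.0, 291.0, 30.0, 72.0], 0.31)]
liner [([384.0, 392.0, 96.0, 59.0], 0.8), ([319.0, 186.0, 15.0, 19.0], 0.5)]
whetstone []
mallet [([311.0, 290.0, 31.0, 70.0], 0.59)]
block [([391.0, 279.0, 35.0, 39.0], 0.79), ([311.0, 291.0, 32.0, 69.0], 0.18)]
chisel [([303.0, 214.0, 76.0, 74.0], 0.6), ([321.0, 186.0, 16.0, 18.0], 0.57)]
```

View pics/scene0.png

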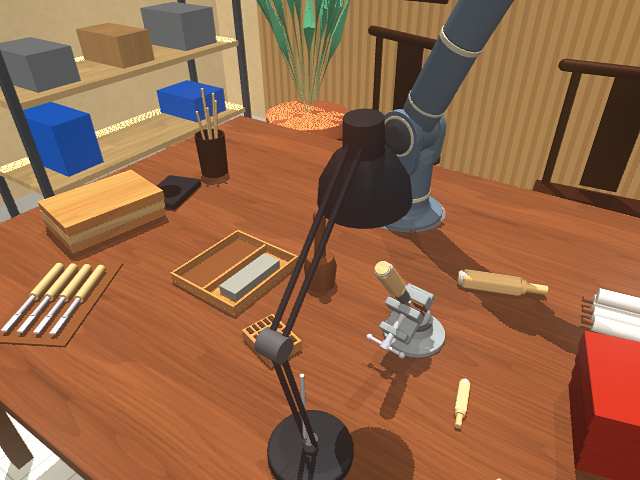

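View pics/side0.png

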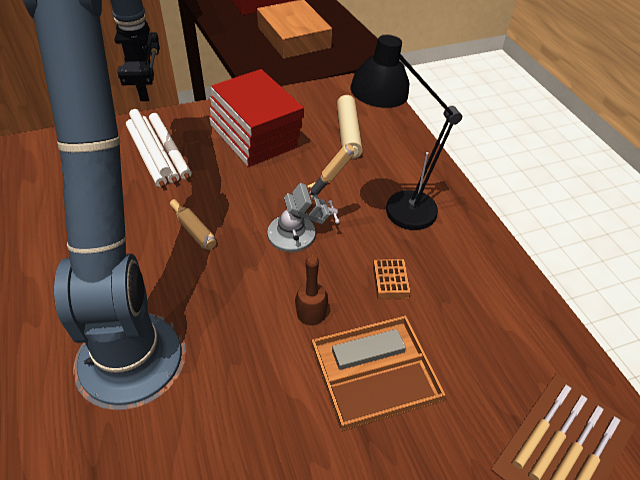

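The scene view shows the handle at about (389,280), leaning under the lamp shade at (365,180), with the free half of the tray at (220,265). The side view shows the handle at (340,162), the vise foot at (291,232), the liner at (384,392), and the mallet standing at (311,290). I'll enlarge for the points.

Run:
```python
import cv2,numpy as np
a=cv2.imread("pics/scene0.png")[245:365,355:455];b=cv2.imread("pics/side0.png")[135:255,255:355]
f=lambda x:cv2.resize(x,(400,480),interpolation=cv2.INTER_CUBIC)
cv2.imwrite("pics/crop.png",np.hstack([f(a),f(b)]))
```

```text
(no output)
```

View pics/crop.png

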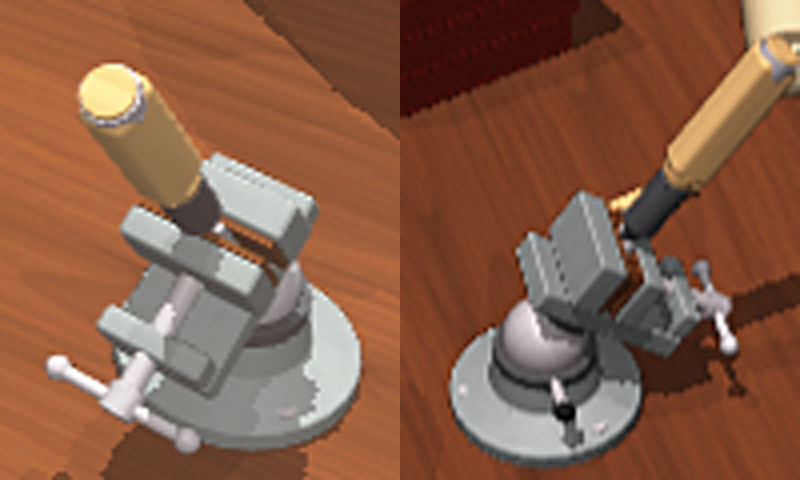

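The crop shows the struck end centre at scene (382.5,268) / side (349,147.5), the shoulder at scene (402,293) / side (325.5,180), and the foot centre at side (291.5,232.5).

```bash
cat > geo.py <<'E'
import numpy as np
from scipy.spatial.transform import Rotation as R
C={"scene":(np.array([[485.43663,0,328.36472],[0,485.43663,247.52933],[0,0,1]]),[1.11477979,0.47304189,0.71524741],[0.21781593,0.4026683,0.78171659,0.42347802]),
"side":(np.array([[566.71557,0,316.57954],[0,566.71557,236.92453],[0,0,1]]),[0.14803707,-0.71816546,1.07108299],[0.35627163,-0.06881319,-0.15477451,0.91890158])}
def ray(c,uv):
    K,e,q=C[c];d=np.linalg.inv(K)@[*uv,1];d=R.from_quat(q).apply([d[0],-d[1],-d[2]])
    return np.array(e),d/np.linalg.norm(d)
def plane(c,uv,z):
    e,d=ray(c,uv);return e+d*(z-e[2])/d[2]
def tri(a,b):
    A=0;y=0;rs=[ray("scene",a),ray("side",b)]
    for e,d in rs:
        P=np.eye(3)-np.outer(d,d);A=A+P;y=y+P@e
    p=np.linalg.solve(A,y);return p,[1e3*np.linalg.norm((np.eye(3)-np.outer(d,d))@(p-e)) for e,d in rs]
def proj(c,p):
    K,e,q=C[c];v=R.from_quat(q).inv().apply(np.array(p)-e);v=K@[v[0],-v[1],-v[2]];return v[:2]/v[2]
E
python3 - <<'E'
from geo import *
np.set_printoptions(precision=4,suppress=True)
t,r=tri((382.5,268),(349.2,147.5));s,r2=tri((402,293),(325.5,180))
d=t-s;print("top",t,r,"sh",s,r2,"len",np.linalg.norm(d),"tilt",np.degrees(np.arccos(d[2]/np.linalg.norm(d))),"yaw",np.degrees(np.arctan2(d[1],d[0])),"mid",(t+s)/2)
f=plane("side",(291.5,232.5),.012);print("foot",f,"scene",plane("scene",(355+237/4,245+360/4),.012))
h=(t+s)/2-f;print("yaw2",np.degrees(np.arctan2(h[1],h[0])),"dist",np.hypot(*h[:2]),h[2]+.012)
for n,p in zip("ABCD",[(313,340),(405,318),(443,396),(343,424)]):print("tray",n,plane("side",p,.028))
for n,p in zip("ABCD",[(173,272),(238,232),(299,262),(236,312)]):print("trayS",n,plane("scene",p,.028))
print("liner",plane("side",(384,392),.009),plane("scene",(220,265),.009))
print("mallet foot",plane("side",(312,306),.02),"block",plane("side",(391,279),.015))
print("lamp",tri((365,190),(380,90)))
E
```

```text
top [0.574  0.2204 0.2552] [np.float64(0.8352194063798202), np.float64(0.8352194063799262)] sh [0.5187 0.2306 0.1666] [np.float64(3.6902137279113463), np.float64(3.690213727911345)] len 0.1049385076541688 tilt 32.408885524169285 yaw -10.426196445897244 mid [0.5463 0.2255 0.2109]
foot [0.4328 0.2274 0.012 ] scene [0.4473 0.2413 0.012 ]
yaw2 -0.9630969622966696 dist 0.1135126942865672 0.21094515118030183
tray A [ 0.3761 -0.1011  0.028 ]
tray B [ 0.5876 -0.1136  0.028 ]
tray C [ 0.5786 -0.3078  0.028 ]
tray D [ 0.3688 -0.2968  0.028 ]
trayS A [ 0.5818 -0.2976  0.028 ]
trayS B [ 0.3771 -0.2841  0.028 ]
trayS C [ 0.3946 -0.0793  0.028 ]
trayS D [ 0.603 -0.088  0.028]
liner [ 0.4765 -0.2531  0.009 ] [ 0.4872 -0.2455  0.009 ]
mallet foot [ 0.4052 -0.0111  0.02  ] block [0.6097 0.0056 0.015 ]
lamp (array([0.6247, 0.2064, 0.4083]), [np.float64(3.295201547440415), np.float64(3.295201547440465)])
```

```bash
cat > rob.py <<'E'
from bench import *
from geo import *
import cv2
np.set_printoptions(precision=4,suppress=True)
def axes(psi,tilt=35):   # handle frame (columns x,y,z)
    return R.from_euler("ZY",[psi,tilt],degrees=True)*R.from_euler("y",0)
def tool_from_handle(H):  # tool z = handle x, tool y = handle y
    M=H.as_matrix();return R.from_matrix(np.c_[-M[:,2],M[:,1],M[:,0]])
def pose(P,H,back,dz=0,tw=0):  # TCP 'back' short of axis point P (+ = before), twist about handle z
    H=H*R.from_euler("z",tw,degrees=True)
    M=H.as_matrix();return P+M[:,2]*dz-M[:,0]*back, tool_from_handle(H).as_quat()
E
python3 - <<'E'
from rob import *
P=np.array([.546,.226,.213]);H=axes(-5)
for b,dz,tw in [(.12,0,0),(-.009,0,0),(-.009,0,-20),(-.009,0,20),(-.009,.05,20),(-.009,.05,-20)]:
    print(b,dz,tw,inverse_kinematics(*pose(P,H,b,dz,tw)))
j=inverse_kinematics(*pose(P,H,.12))
if j is not None:
    movej(j); o=get_obs(); p=get_image("wrist"); cv2.imwrite("pics/w1.png",p["img"])
    print(o["clock"],o["ee_pos"],o["tcp_rot"],o["ft_force"]);print(p["mtx"],p["mount"],[k for k in p]);print([(r["rect"],r["conf"]) for r in recognise(p,"handle")])
    s=get_image("side");cv2.imwrite("pics/s1.png",s["img"]);print(proj("side",o["ee_pos"]),proj("scene",o["ee_pos"]))
E
```

```text
0.12 0 0 [-1.3254 -0.0382  0.2591  2.3906  1.3525  0.8833 -0.5693]
-0.009 0 0 [-1.165   0.2384  0.4136  2.3458  1.7661  0.6047 -0.8921]
-0.009 0 -20 [-1.2789  0.3905  0.4432  2.1665  1.2389  0.8763 -0.5524]
-0.009 0 20 [ 0.4447  0.4017 -1.1614  2.3949  2.3305  0.6989 -0.9831]
-0.009 0.05 20 [-1.4299  0.1872  1.0397  2.3925  3.2323  0.3467 -2.0629]
-0.009 0.05 -20 [-1.235   0.3427  0.4473  2.0979  1.2061  0.8937 -0.4161]
2.8 [0.4483 0.2356 0.2823] [ 0.0386  0.8861 -0.0196  0.4615] [-0.4184 -0.1867  0.2938]
[[377.8269   0.     316.1474]
 [  0.     377.8269 235.9577]
 [  0.       0.       1.    ]] [[ 0.0007  0.964   0.2658  0.0738]
 [ 1.     -0.0007 -0.0003  0.0016]
 [-0.0002  0.2658 -0.964  -0.1618]
 [ 0.      0.      0.      1.    ]] ['img', 'mtx', 'mount', 'shot']
[([310.5, 232.7, 37.7, 137.0], 0.82), ([478.0, 28.3, 25.0, 56.6], 0.56)]
[295.006  145.2106] [427.4058 219.2921]
```

Run:
```python
import cv2,numpy as np
a=cv2.imread("pics/w1.png");b=cv2.imread("pics/s1.png")[80:260,215:395]
cv2.imwrite("pics/v1.png",np.hstack([cv2.resize(a[90:390,230:400],(340,600)),cv2.resize(b,(460,600))]))
```

```text
(no output)
```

View pics/v1.png

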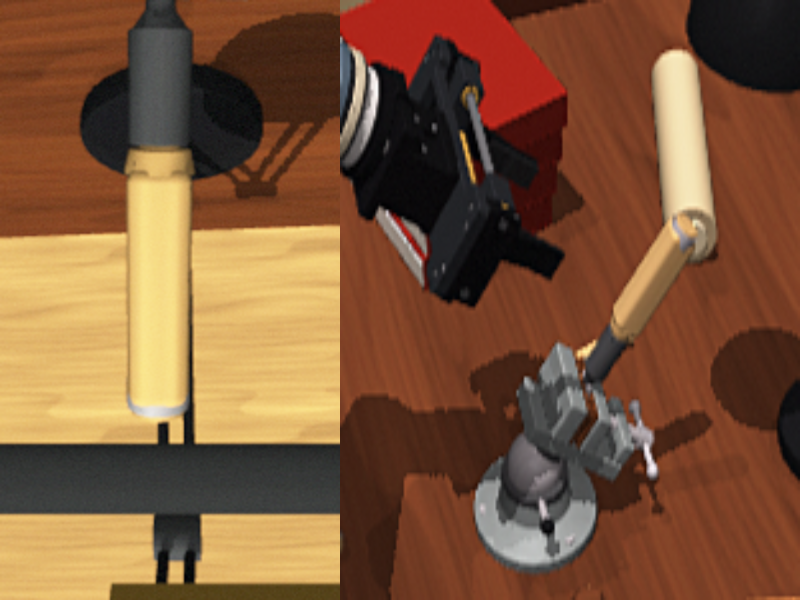

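The left panel (wrist view) shows the handle upright at column ≈309. The flat spans columns 294–325, the struck end is at row ≈297, the flat's far end at row ≈178 and the shoulder at row ≈164. The yaw of −5° therefore looks right. I'll fit the position and cross-check it.

Run:
```python
from rob import *
from scipy.optimize import least_squares
K=np.array([[377.8269,0,316.1474],[0,377.8269,235.9577],[0,0,1]])
M=np.array([[.0007,.964,.2658,.0738],[1,-.0007,-.0003,.0016],[-.0002,.2658,-.964,-.1618],[0,0,0,1]])
tp=np.array([.4483,.2356,.2823]);tq=R.from_quat([.0386,.8861,-.0196,.4615])
def pw(X):
    t=tq.inv().apply(X-tp);c=M[:3,:3].T@(t-M[:3,3]);v=K@[c[0],-c[1],-c[2]];return v[:2]/v[2]
obs=[((-12.5,0,52.5),None,297.5),((-14,0,-47),None,178.5),((-11.5,0,-52.5),None,164.),((-11,-12,0),294.3,None),((-11,12,0),325,None),((-13,0,44),309,None),((-13,0,-45),309.5,None)]
def res(p):
    H=axes(p[3]);r=[]
    for m,u,v in obs:
        q=pw(p[:3]+H.apply(np.array(m)/1e3))
        if u is not None:r.append(q[0]-u)
        if v is not None:r.append(q[1]-v)
    return r
s=least_squares(res,[.546,.226,.213,-5]);print(s.x,s.fun)
P=s.x[:3];H=axes(s.x[3])
for z in(.0525,-.0525):
    X=P+H.apply([0,0,z]);print(z,proj("side",X),proj("scene",X))
```

```text
[ 0.5599  0.2223  0.2087 -5.8244] [ 0.2278 -3.44    3.2437 -0.2005 -0.2105  0.2321  0.1776]
0.0525 [356.0325 147.8676] [377.2367 274.6982]
-0.0525 [329.4338 179.7871] [394.2587 296.8972]
```

Run:
```python
from rob import *
from scipy.optimize import least_squares
K=np.array([[377.8269,0,316.1474],[0,377.8269,235.9577],[0,0,1]])
M=np.array([[.0007,.964,.2658,.0738],[1,-.0007,-.0003,.0016],[-.0002,.2658,-.964,-.1618],[0,0,0,1]])
tp=np.array([.4483,.2356,.2823]);tq=R.from_quat([.0386,.8861,-.0196,.4615])
def pw(X):
    t=tq.inv().apply(X-tp);c=M[:3,:3].T@(t-M[:3,3]);v=K@[c[0],-c[1],-c[2]];return v[:2]/v[2]
obs=[((-12.5,0,52.5),None,297.5),((-14,0,-47),None,178.5),((-11.5,0,-52.5),None,164.),((-11,-12,0),294.3,None),((-11,12,0),325,None),((-13,0,44),309,None),((-13,0,-45),309.5,None)]
def res(p):
    P=np.array([p[0],p[1],.216]);H=axes(p[2]);r=[]
    for m,u,v in obs:
        q=pw(P+H.apply(np.array(m)/1e3))
        if u is not None:r.append(q[0]-u)
        if v is not None:r.append(q[1]-v)
    for c,m,o in [("side",(0,0,52.5),(349.2,147.5)),("side",(0,0,-52.5),(325.5,180)),("scene",(0,0,52.5),(382.5,268)),("scene",(0,0,-52.5),(402,293))]:
        r+=list((proj(c,P+H.apply(np.array(m)/1e3))-o)/2)
    a=np.radians(p[2]);r+=list((proj("side",P-[.113*np.cos(a),.113*np.sin(a),.204])-(291.5,232.5))/2)
    return r
s=least_squares(res,[.546,.226,-5],loss="soft_l1");print(s.x,np.array(res(s.x)))
```

```text
[ 0.546   0.2238 -5.6378] [ 6.3474 -3.917   2.3086 -1.0992  0.6026  0.278   0.0176  0.5767 -0.6818
 -0.8263 -0.8203  0.122  -0.7102 -1.5035 -1.7652 -0.3047 -1.039 ]
```

```bash
cat >> rob.py <<'E'
P0=np.array([.546,.2238,.216]);PSI=-5.6;BETA=0
def pose(P,H,back,dz=0,tw=0,beta=0,off=0):
    # TCP 'back' short of axis point along tool z; off = grip place along handle; beta leans the hand towards the struck end
    H=H*R.from_euler("z",tw,degrees=True); T=tool_from_handle(H)*R.from_euler("y",-beta,degrees=True)
    M=H.as_matrix();return P+M[:,2]*(dz+off)-T.as_matrix()[:,2]*back, T.as_quat()
E
python3 - <<'E'
from rob import *
H=axes(PSI)
print(R.from_quat(pose(P0,H,0,0,0,15)[1]).as_matrix()[:,2])
for b in(0,10,20,30):
  for a in [(.1,0,0),(-.006,0,0),(-.006,0,-18),(-.006,0,-36),(-.006,0,18),(-.006,.06,18),(-.006,.06,-36),(-.006,.06,0)]:
    print(b,a,inverse_kinematics(*pose(P0,H,*a,b,.01)))
E
```

```text
[ 0.9352 -0.0917 -0.342 ]
0 (0.1, 0, 0) [-1.295  -0.0132  0.2938  2.3684  1.381   0.8409 -0.5601]
0 (-0.006, 0, 0) [-1.1772  0.2144  0.4314  2.3302  1.7088  0.6048 -0.8217]
0 (-0.006, 0, -18) [-1.2262  0.3479  0.389   2.1671  1.2624  0.8849 -0.5398]
0 (-0.006, 0, -36) [-1.2183  0.5111  0.3726  1.9782  1.0158  1.1631 -0.4034]
0 (-0.006, 0, 18) [-1.0264  0.156   0.4867  2.4405  2.7061  0.4387 -1.5934]
0 (-0.006, 0.06, 18) [-1.1121  0.0942  0.6315  2.3397  2.6299  0.2864 -1.4482]
0 (-0.006, 0.06, -36) [-1.2076  0.4728  0.4297  1.9013  1.006   1.175  -0.2702]
0 (-0.006, 0.06, 0) [-1.1509  0.1582  0.4664  2.235   1.5564  0.5684 -0.5651]
10 (0.1, 0, 0) None
10 (-0.006, 0, 0) [-1.1891  0.2968  0.39    2.4018  1.9591  0.8023 -1.1506]
10 (-0.006, 0, -18) [-1.2536  0.415   0.3666  2.2325  1.4697  0.987  -0.7976]
10 (-0.006, 0, -36) [-1.2268  0.5616  0.3278  2.0386  1.1836  1.232  -0.5848]
10 (-0.006, 0, 18) None
10 (-0.006, 0.06, 18) [-1.0591  0.1637  0.5369  2.4262  2.725   0.5966 -1.6088]
10 (-0.006, 0.06, -36) [-1.2088  0.509   0.3775  1.9728  1.1924  1.2294 -0.4557]
10 (-0.006, 0.06, 0) [-
[... 228 characters left out ...]
]
20 (-0.006, 0, -36) [-1.2402  0.6321  0.3082  2.092   1.3226  1.316  -0.7488]
20 (-0.006, 0, 18) None
20 (-0.006, 0.06, 18) None
20 (-0.006, 0.06, -36) [-1.2104  0.5649  0.3458  2.0373  1.3537  1.306  -0.6264]
20 (-0.006, 0.06, 0) [-1.1716  0.3167  0.4132  2.3809  2.0823  0.9376 -1.2222]
30 (0.1, 0, 0) None
30 (-0.006, 0, 0) None
30 (-0.006, 0, -18) [-1.3003  0.6325  0.3725  2.3185  1.7178  1.2554 -1.2077]
30 (-0.006, 0, -36) [-1.2638  0.7226  0.3221  2.1365  1.4316  1.4025 -0.8979]
30 (-0.006, 0, 18) None
30 (-0.006, 0.06, 18) None
30 (-0.006, 0.06, -36) [-1.218   0.6406  0.3431  2.0926  1.4874  1.3946 -0.7826]
30 (-0.006, 0.06, 0) [-1.1598  0.4478  0.3861  2.4198  2.1733  1.1729 -1.4194]
```

Run:
```python
from rob import *
H=axes(PSI)
for b in(-12,-20,-28):
  for a in [(.1,0,0),(-.006,0,0),(-.006,0,-36),(-.006,0,-18),(-.006,0,18),(-.006,.06,18),(-.006,.06,-18),(-.006,.06,0)]:
    print(b,a,inverse_kinematics(*pose(P0,H,*a,b,.01)))
```

```text
-12 (0.1, 0, 0) [-1.2469 -0.0569  0.3735  2.2234  0.9931  0.7619 -0.0745]
-12 (-0.006, 0, 0) [-1.1428  0.1701  0.4757  2.2238  1.166   0.4709 -0.2168]
-12 (-0.006, 0, -36) [-1.2044  0.4762  0.4444  1.8989  0.7827  1.1155 -0.1668]
-12 (-0.006, 0, -18) [-1.1844  0.3055  0.4274  2.0748  0.947   0.8201 -0.1853]
-12 (-0.006, 0, 18) [ 0.0508  0.157  -0.614   2.2699  1.7821  0.2215 -0.5567]
-12 (-0.006, 0.06, 18) [ 0.4346  0.1899 -0.9862  2.1429  1.235   0.2692  0.067 ]
-12 (-0.006, 0.06, -18) [-1.1639  0.2767  0.4677  1.9778  0.8784  0.8574 -0.0194]
-12 (-0.006, 0.06, 0) [-1.1244  0.1385  0.5132  2.1185  0.9607  0.5036  0.0671]
-20 (0.1, 0, 0) [-1.2268 -0.0439  0.4487  2.1191  0.7115  0.7735  0.2499]
-20 (-0.006, 0, 0) [-1.1232  0.1721  0.5187  2.145   0.7172  0.4781  0.258 ]
-20 (-0.006, 0, -36) [-1.1877  0.4679  0.4952  1.8431  0.6154  1.1108 -0.0042]
-20 (-0.006, 0, -18) [-1.1466  0.2989  0.4523  2.007   0.7171  0.8219  0.0598]
-20 (-0.006, 0, 18) [ 0.0779  0.1619 -0.6071  2.1803  0.7247  0.2253  0.5215]
-20 (-0.006, 0.06, 18) [ 0.121   0.1452 -0.607   2.0619  0.3721  0.3229  0.9066]
-20 (-0.006, 0.06, -18) [-1.1314  0.2821  0.4976  1.9029  0.6506  0.8805  0.2108]
-20 (-0.006, 0.06, 0) [-1.1525  0.1572  0.6092  2.0359  0.5466  0.5483  0.4925]
-28 (0.1, 0, 0) [-1.2656 -0.0042  0.5919  2.0129  0.4452  0.8329  0.5471]
-28 (-0.006, 0, 0) [-1.0934  0.1957  0.5565  2.0614  0.3433  0.562   0.6488]
-28 (-0.006, 0, -36) [-1.1312  0.4633  0.4993  1.7844  0.4659  1.1394  0.1365]
-28 (-0.006, 0, -18) [-1.1024  0.3085  0.4769  1.9359  0.493   0.8599  0.2915]
-28 (-0.006, 0, 18) [ 0.1008  0.1899 -0.6086  2.0856  0.277   0.3867  0.9882]
-28 (-0.006, 0.06, 18) [ 0.2902  0.2143 -0.7938  1.9566  0.2791  0.5218  1.0308]
-28 (-0.006, 0.06, -18) [-1.0934  0.3028  0.5295  1.8252  0.4353  0.9369  0.4218]
-28 (-0.006, 0.06, 0) [-1.144   0.1964  0.6744  1.948   0.2263  0.6576  0.8169]
```

Run:
```python
from rob import *
H=axes(PSI)
p,q=pose(P0,H,.1,0,0,-20,.01); move_to(p,q)
w=get_image("wrist");cv2.imwrite("pics/w2.png",w["img"]);print([(r["rect"],r["conf"]) for r in recognise(w,"handle")][:2])
p,q=pose(P0,H,-.006,0,0,-20,.01)
print("hit",servo_line(p,vel=.08,max_force=8))
o=get_obs();print(o["clock"],p,o["ee_pos"],o["ft_force"],H.inv().apply(o["ft_force"]))
set_gripper(0,8);o=get_obs();print(o["opening"]*87,o["grasp_force"],H.inv().apply(o["ft_force"]),H.inv().apply(o["moment"]),o["clock"])
s=get_image("side");cv2.imwrite("pics/s2.png",s["img"])
a=w["img"];b=s["img"][60:240,215:395]
cv2.imwrite("pics/v2.png",np.hstack([cv2.resize(a[:,200:440],(300,600)),cv2.resize(b,(500,600))]))
```

```text
[([314.4, 223.8, 37.9, 153.5], 0.89), ([460.7, 62.2, 21.0, 92.5], 0.71)]
hit False
5.325 [0.5551 0.2229 0.2193] [0.5551 0.2232 0.2197] [-0.5122  0.0931  0.6192] [-0.7802  0.0427  0.2096]
24.24079074542407 7.978235984919593 [-0.5627 -2.8575  1.6883] [-0.276   0.4911 -0.6785] 6.3667
```

View pics/v2.png

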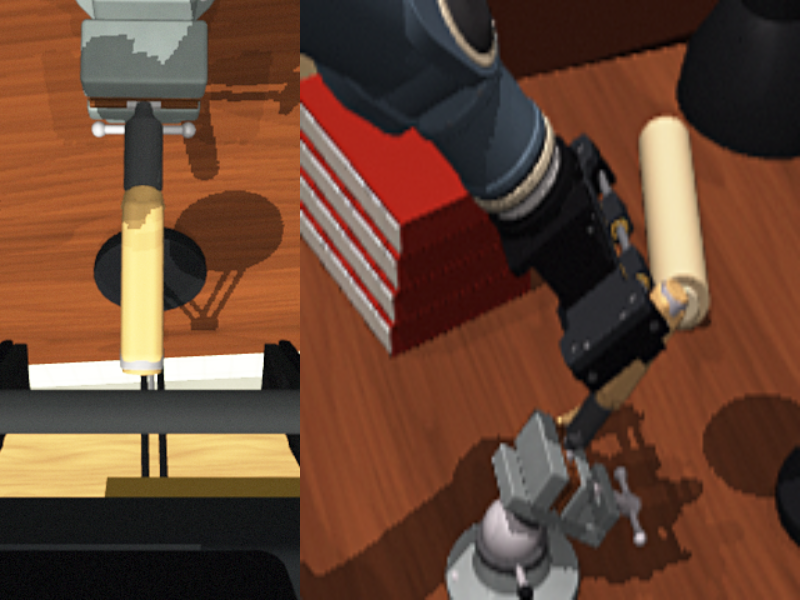

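The side picture shows the fingers round the grip with the hand tilted back, clear of the lamp (upper right). The wrist view shows the handle centred at about column 313. The opening is 24.2 mm, which matches the grip. Next is a hard grip and a small trial twist.

```bash
cat > pull.py <<'E'
from rob import *
import sys
def run(dz,n,cap=.03,seq=(-12,-24,-36,-24,-12,0),adv=.0008):
    o=get_obs()
    for k in range(n):
        for tw in seq:
            h,o=swing(dz,tw,vel=.025); fz=rel(o,axes(PSI))[2]
            if dz>=cap: continue
            if fz>-8: dz+=adv
            elif fz>-11: dz+=adv*.7
            elif fz>-13.5: dz+=adv*.25
            else: dz-=.0004
    print("dz",dz)
if __name__=="__main__": run(float(sys.argv[1]),int(sys.argv[2]))
E
python3 pull.py 0.0013 2
```

```text
dz 1.3 tw -12 False F [-1.6 -5.4 -0. ] M [-0.52  0.81 -1.19] e [ 0.3 -0.2 -0.7] t 8.38 gf 55
dz 2.1 tw -24 False F [-0.  -5.1 -1.5] M [-0.2   0.91 -0.84] e [ 0.1  0.1 -1.3] t 8.74 gf 55
dz 2.9 tw -36 False F [-0.8 -5.9 -2.7] M [ 0.19  1.04 -0.65] e [-0.1  0.3 -2.1] t 9.1 gf 55
dz 3.7 tw -24 False F [ 1.8 -5.3 -5.7] M [ 0.11  1.29 -0.52] e [-0.8 -0.2 -2.2] t 9.46 gf 55
dz 4.5 tw -12 False F [ 0.3 -5.8 -6.7] M [-0.25  1.92 -1.06] e [-0.3 -0.5 -1.5] t 9.82 gf 55
dz 5.3 tw 0 False F [-3.7 -5.6 -5.4] M [-0.77  2.19 -1.14] e [ 0.3 -0.6 -0.6] t 10.18 gf 55
dz 6.1 tw -12 False F [-3.5 -6.7 -1.6] M [-0.56  1.77 -1.37] e [ 0.4  0.1 -0.8] t 10.53 gf 55
dz 6.9 tw -24 False F [-3.  -6.1 -2.4] M [-0.17  1.61 -1.13] e [ 0.2  0.4 -0.8] t 10.89 gf 55
dz 7.7 tw -36 False F [-3.5 -5.5 -2.9] M [ 0.07  1.42 -0.92] e [ 0.2  1.  -0.8] t 11.25 gf 55
dz 8.5 tw -24 False F [-0.8 -4.9 -5.2] M [ 0.01  1.77 -0.8 ] e [-0.4  0.4 -0.6] t 11.61 gf 55
dz 9.3 tw -12 False F [-2.7 -5.3 -2.4] M [-0.42  1.74 -1.14] e [-0.1 -0.1 -0.3] t 11.97 gf 55
dz 10.1 tw 0 False F [-6.1 -6.1 -3.3] M [-0.75  1.87 -1.2 ] e [ 0.3 -0.3 -0.3] t 12.32 gf 55
dz 0.010900000000000002
```

Run:
```python
from rob import *
s=get_image("side")["img"];c=get_image("scene")["img"];s2=cv2.imread("pics/s2.png")
f=lambda x:cv2.resize(x,(400,600),interpolation=cv2.INTER_CUBIC)
cv2.imwrite("pics/v3.png",np.hstack([f(s2[140:230,290:350]),f(s[140:230,290:350])]))
```

```text
(no output)
```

View pics/v3.png

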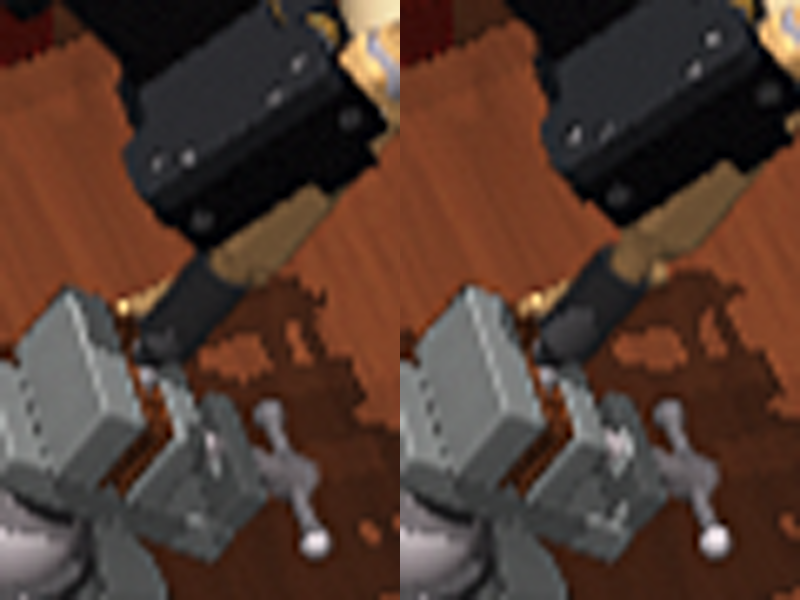

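The right crop shows the tenon emerging at (635,255), with the socket and its mouth unmoved within about a pixel. I'll keep going.

Run:
```python
from pull import *
run(.0105,4,cap=.031,adv=.0009)
```

```text
dz 10.5 tw -12 False F [-6.4 -5.6 -1.9] M [-0.59  1.97 -1.35] e [0.6 0.5 0.1] t 12.78 gf 55
dz 11.4 tw -24 False F [-2.7 -6.6 -2.5] M [-0.29  1.72 -1.17] e [ 0.4  0.8 -0.3] t 13.14 gf 55
dz 12.3 tw -36 False F [-2.6 -6.3 -1.9] M [ 0.03  1.37 -1.01] e [ 0.4  1.1 -0.2] t 13.5 gf 55
dz 13.2 tw -24 False F [-2.6 -5.7  3.5] M [-0.83  0.43 -1.01] e [0.  0.7 1.7] t 13.86 gf 55
dz 14.1 tw -12 False F [-4.2 -5.7  3. ] M [-0.88  0.73 -1.37] e [0.3 0.2 2. ] t 14.22 gf 55
dz 15.0 tw 0 False F [-3.1 -5.7  2.1] M [-0.92  0.83 -1.34] e [0.6 0.  1.2] t 14.57 gf 55
dz 15.9 tw -12 False F [-5.3 -6.4  2.4] M [-0.94  0.91 -1.39] e [0.8 0.8 0.5] t 14.93 gf 55
dz 16.8 tw -24 False F [-2.8 -5.3  1.4] M [-0.57  1.   -1.19] e [ 0.7  1.  -0.1] t 15.29 gf 55
dz 17.7 tw -36 False F [-3.2 -5.6 -0.1] M [-0.35  1.05 -0.92] e [ 0.7  1.3 -0.6] t 15.65 gf 55
dz 18.6 tw -24 False F [ 0.9 -5.3 -3.8] M [-0.21  1.25 -0.7 ] e [-0.2  0.7 -0.9] t 16.01 gf 55
dz 19.5 tw -12 False F [ 0.1 -5.2 -4.9] M [-0.34  1.83 -0.87] e [-0.1  0.3 -1.3] t 16.37 gf 55
dz 20.4 tw 0 False F [-1.9 -3.3 -5. ] M [-0.72  2.09 -0.9 ] e [ 0.3 -0.  
[... 457 characters left out ...]
82] e [-0.   0.1 -0.4] t 18.52 gf 55
dz 25.8 tw 0 False F [-1.8 -3.5 -4.4] M [-0.71  2.08 -0.77] e [ 0.4 -0.1 -0.5] t 18.88 gf 55
dz 26.7 tw -12 False F [-4.1 -5.5  0.1] M [-0.61  1.5  -1.17] e [0.9 1.  1.2] t 19.23 gf 55
dz 27.6 tw -24 False F [-4.2 -4.9  0.8] M [-0.44  1.18 -0.93] e [1.1 1.2 1.7] t 19.59 gf 55
dz 28.5 tw -36 False F [0.4 2.4 2.2] M [ 0.51 -0.06  0.84] e [1.8 4.  1.8] t 19.95 gf 55
dz 29.4 tw -24 False F [ 0.4 -0.4  1. ] M [0.11 0.46 0.14] e [-0.6 -1.5  0.8] t 20.31 gf 55
dz 30.3 tw -12 False F [1.  0.7 0.1] M [ 0.08  0.6  -0.01] e [-0.   0.3 -0. ] t 20.67 gf 55
dz 31.2 tw 0 False F [ 1.1 -0.  -0.7] M [0.04 0.83 0.03] e [ 0.3  0.8 -0.1] t 21.02 gf 55
dz 0.031200000000000026
```

The handle is free: the lateral forces vanished at dz≈28 mm. Next I draw it on along the slant, back off from the lamp and carry it over the tray.

```bash
cat >> rob.py <<'E'
def go(P,psi,tilt,vel,mf=None):
    p,q=pose(np.array(P),axes(psi,tilt),-.006,0,0,-20,.01)
    h=servo_line(p,vel=vel,rotation=q,max_force=mf);o=get_obs();print(P,h,o["ee_pos"]-p,o["ft_force"],o["opening"]*87,o["clock"],flush=True);return o
E
python3 - <<'E'
from rob import *
H=axes(PSI)
swing(.065,0,vel=.06)
go([.43,.2,.36],PSI,35,.15)
go([.46,0,.33],-4,60,.15)
o=go([.49,-.24,.28],-3.3,90,.15)
w=get_image("wrist");cv2.imwrite("pics/w3.png",w["img"]);print(o["ee_pos"].tolist(),o["tcp_rot"].tolist(),o["joint_pos"])
for t in("liner","tray","whetstone","handle"):print(t,[(r["rect"],r["conf"]) for r in recognise(w,t)][:2])
E
```

```text
dz 65.0 tw 0 False F [ 1.5 -0.1 -0.6] M [0.07 0.81 0.03] e [-0.   0.1 -0.6] t 21.74 gf 55
[0.43, 0.2, 0.36] False [ 0.0003 -0.0003 -0.0004] [-0.1348  0.3973 -1.5554] 23.897505159267155 23.0833
[0.46, 0, 0.33] False [-0.0002  0.0006 -0.0001] [ 0.3025  0.3342 -0.5447] 23.546574658122843 24.6
[0.49, -0.24, 0.28] False [0.0001 0.0005 0.0003] [-0.4427  0.655   0.483 ] 23.195855698784882 26.7167
[0.4980058145681851, -0.23994800283794188, 0.2746234912551622] [0.02797864782938316, 0.9844659130566298, 0.00518844428028953, -0.17325455648024418] [-0.3548  0.5916  1.0597  1.5901 -0.3026  1.5425  2.2672]
liner [([280.0, 222.1, 17.2, 98.0], 0.68)]
tray [([349.0, 260.9, 180.0, 198.8], 0.97)]
whetstone [([391.5, 250.2, 48.6, 109.6], 0.6)]
handle [([317.8, 236.2, 61.9, 287.7], 0.81)]
```

View pics/w3.png

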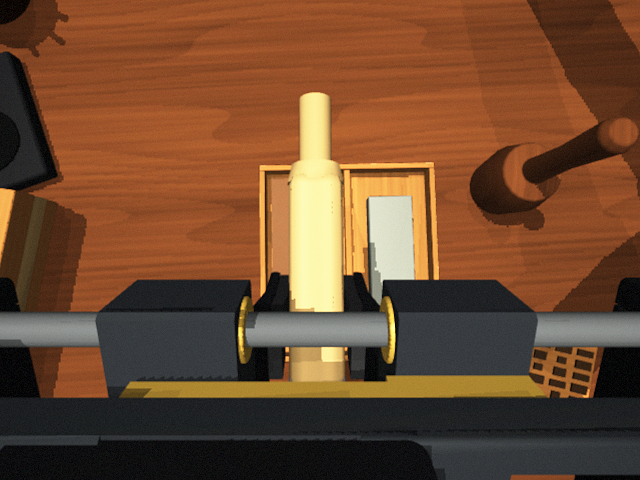

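The wrist view shows the handle held straight (tenon at (315,125)) over the tray. The tray's near rim runs from (260,165) to (436,164), with the divider at (347,165) and the liner to the left.

Run:
```python
from rob import *
K=np.array([[377.8269,0,316.1474],[0,377.8269,235.9577],[0,0,1]])
M=np.array([[.0007,.964,.2658,.0738],[1,-.0007,-.0003,.0016],[-.0002,.2658,-.964,-.1618]])
tp=np.array([.4980,-.2399,.2746]);T=R.from_quat([0.02797864782938316, 0.9844659130566298, 0.00518844428028953, -0.17325455648024418])
def pl(u,v,z):
    d=np.linalg.inv(K)@[u,v,1];d=T.apply(M[:,:3]@[d[0],-d[1],-d[2]]);e=tp+T.apply(M[:,3]);return e+d*(z-e[2])/d[2]
for u,v in[(260,165),(347,165),(436,164),(261,270),(439,275)]:print(u,v,pl(u,v,.028))
print("whet",pl(370,197,.031),pl(411,196,.031))
H=axes(-3.3,90)
a=pl(260,165,.028);b=pl(436,164,.028);c=(a+b)/2;yw=-np.degrees(np.arctan2((b-a)[0],(b-a)[1]));print("width",np.linalg.norm(a-b),"yaw",yw)
r=R.from_euler("z",np.radians(yw))
print("tray centre",c+r.apply([.11,0,0]),"liner",c+r.apply([.11,-.0485,0]))
```

```text
260 165 [ 0.3655 -0.2948  0.028 ]
347 165 [ 0.3711 -0.1956  0.028 ]
436 164 [ 0.3757 -0.0939  0.028 ]
261 270 [ 0.485 -0.299  0.028]
439 275 [ 0.5017 -0.1008  0.028 ]
whet [ 0.41   -0.1723  0.031 ] [ 0.4115 -0.126   0.031 ]
width 0.2011493541836133 yaw -2.880976205976533
tray centre [ 0.4805 -0.1999  0.028 ] liner [ 0.478  -0.2483  0.028 ]
```

Run:
```python
from rob import *
go([.494,-.248,.08],-2.9,90,.12)
go([.494,-.248,.04],-2.9,90,.08)
o=go([.494,-.248,.012],-2.9,90,.012,4)
tip=R.from_quat(o["tcp_rot"]);print(o["ee_pos"],rel(o,axes(-2.9,90)))
s=get_image("side")["img"];w=get_image("wrist")["img"]
f=cv2.resize(s[310:440,300:460],(800,600),interpolation=cv2.INTER_CUBIC);cv2.imwrite("pics/v4.png",f)
```

```text
[0.494, -0.248, 0.08] False [ 0.0004 -0.0002  0.0006] [ 0.2731  0.5931 -0.8429] 23.243275950711155 28.7833
[0.494, -0.248, 0.04] False [-0.0001 -0.0003 -0.0001] [-0.1958 -0.3118 -1.1788] 23.29186032892057 29.4333
[0.494, -0.248, 0.012] True [-0.      0.      0.0126] [-0.3247  0.4822  4.3785] 23.511097831158043 30.7583
[ 0.5019 -0.2484  0.019 ] [-4.3785  0.4652 -0.3487  0.014  -0.0938  0.0919]
```

View pics/v4.png

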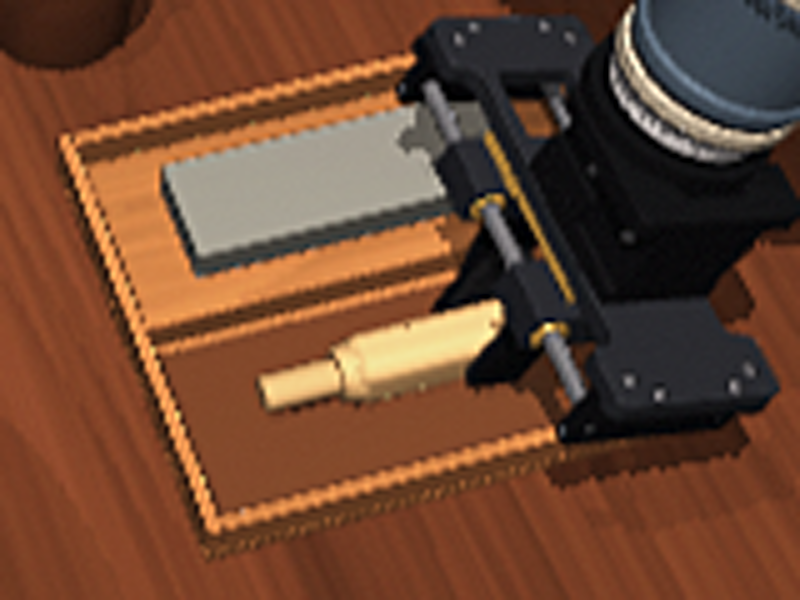

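The side picture shows the handle lying over the leather in the free half, clear of the walls, with its tenon at (300,385). Contact came at the expected height (axis at about 24.6 mm, 23 expected). Releasing.

Run:
```python
from rob import *
set_gripper(0,3)
p=get_obs()["ee_pos"]
servo_line(p-[0,0,.0012],vel=.01,max_force=6)
set_gripper(.5);p=get_obs()["ee_pos"]
servo_line(p+[0,0,.05],vel=.05);servo_line(p+[0,0,.22],vel=.15)
o=get_obs();print(o["clock"],o["ee_pos"],o["ft_force"])
pause(.5)
s=get_image("side");c=get_image("scene")["img"]
print([(r["rect"],r["conf"]) for t in("mallet","block") for r in recognise(s,t)])
s=s["img"]
f=lambda x,w,h:cv2.resize(x,(w,h),interpolation=cv2.INTER_CUBIC)
cv2.imwrite("pics/v5.png",np.hstack([f(s[130:440,270:460],368,600),f(c[225:355,160:290],432,600)]))
```

```text
34.425 [ 0.5015 -0.2479  0.2365] [ 0.1929 -0.4144  0.1942]
[([311.0, 289.9, 31.7, 69.5], 0.58)]
```

View pics/v5.png

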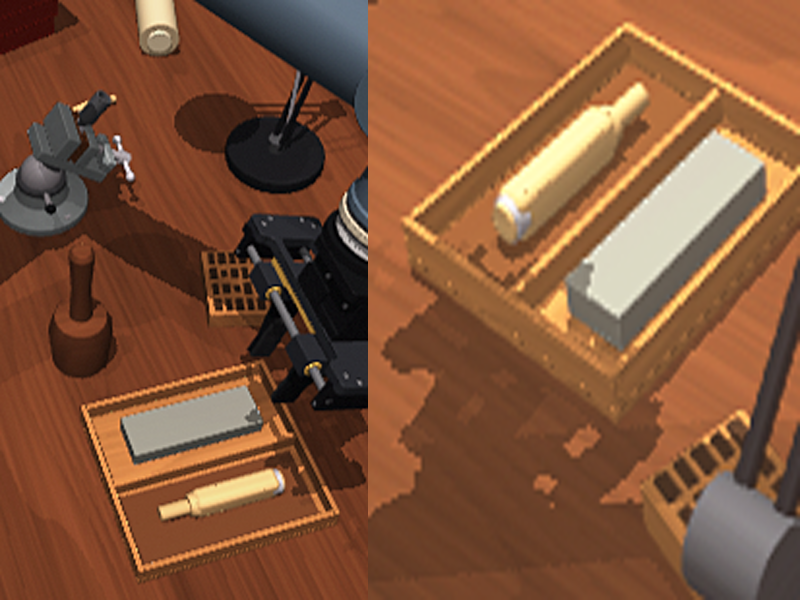

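The picture shows the handle lying flat on the leather ((230,495) left, (570,165) right). The chisel is still in the vise, the bystanders are in place and the gripper is clear.

```bash
python3 -c "
from bench import *
print(finish_job())"
```

```text
the job is handed in; nothing more can be done
None
```

The handle was twisted out of the socket and now lies released on the leather in the tray's free half. The pictures show the chisel still seated in the vise and the whetstone, mallet and block in place; the job was handed in at about 35 s of the 72 s allowed.

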